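# Level the sprung stand and hold it pressed for the lock nut

## Robot

A 6-joint arm with a two-finger parallel gripper is mounted at the origin on a cart in front of the work surface, level with it; the furniture and walls round the work are solid. World frame = base frame: x ahead of the robot, y to its left, z up, the work surface at z = 0. Lengths are in m, angles in degrees, forces in N, time in s.
With the tool pointing down it reaches from about 0.425 to 0.95 m from the base axis. Payload 3.5 kg.
Tool frame: the origin (TCP) lies at the very end of the fingers, on their centre line; the grasp point (between the pads) lies 19 mm behind it; z points along the fingers, y is the line along which they close (so a half turn about z gives the same grasp; the last joint's range is limited). The gripper opens to 85 mm and grips with 20 to 120 N. Pads are 22 mm wide; open, the fingers measure 114 mm over their backs; the gripper's body (76 mm by 85 mm) begins 54 mm behind the grasp point. The pads swing forward as they close: fully open they stand 13 mm farther back than shut.
Start: joints at [55.749, 16.404, 90.338, -0, 73.258, -8.594], TCP at [0.292, 0.608, 0.231] pointing down, gripper open.
Joint ranges: [-158.93, 158.93], [-51.34, 127.21], [12.03, 142.37], [-87.48, 267.48], [13.55, 161.25], [-162.69, 162.69]. Speed limits (degrees/s): [159.86, 159.86, 180, 180, 180, 180].

## Interface

Orientations are given as a 3x3 rotation matrix whose columns are the frame's x, y, z axes.
In Python, from workcell import arm, read_camera gives the robot as it stands. Calls block until the motion is done:
- arm.move_ptp(position, orientation): joint-space move of the TCP to a pose.
- arm.servo_line(position, rotation=None, feed=0.15): straight line of the TCP; rotation=None keeps the orientation; feed is the mean speed in m/s.
- arm.move_joints(angles): joint-space move.
- arm.set_gripper(opening): finger opening in m; the grip force is fixed at half the most; returns when the fingers have stopped.
- arm.sleep(seconds).
- arm.solve_ik(position, orientation): joint angles nearest the present ones, or None.
- arm.observe(): the state.
- read_camera(name): name is "scene" or "side" or "wrist"; returns a dict with "color" (420x560x3 uint8, red, green, blue), "fov_y" (degrees; the focal length in pixels is half the picture's height over the tangent of half this angle, whatever the lens; pixels are square), "cx", "cy" (the principal point, pixels), "rvec" (rotation vector, rad) and "tvec" (3), from world to camera coordinates, as OpenCV has them. Camera axes: x right, y down, z forward; pixel columns grow to the right and rows downward; lengths in m; the calibration is good to about 2 mm. A picture is of the moment at which its call begins. There is no depth.
A pose or a line that the arm cannot do raises arm.IKError and nothing moves.
- arm.close_job(): hands the job in; it is judged then, once.
The state is a dict: "t": time; "q": joint angles; "dq": joint speeds; "effort": joint torques, N m; "ee_pos": TCP position; "orientation": TCP orientation; "ft_force": force on the tool from outside, world axes, zero at the start; "moment": the same for the moment, N m; "grip_width": finger opening in m; "grip_force": force on a finger pad.
Only numpy, scipy, OpenCV 4.12 (cv2) and the standard library are available. Lean on these libraries where they do the work, as an engineer would, in place of code of your own. Each camera call takes 0.05 s, during which the arm holds its last target. There are 200 camera calls.

## Task

Set the blue spirit level upright on the black rubber strip of the levelling stand, lengthwise along the deck, and let go of it. Then take the red knob of the levelling foot, push it down so that the sprung deck is seated firmly through its foot on the pad below, and turn the knob until the bubble stands between the two black lines. Finish while still gripping the knob and pressing it down with the bubble centred, so that a colleague can tighten the lock nut; leave the stapler, the beaker and the red-capped vial alone.

Things in the scene. Friction and masses are not known exactly. Their poses are not given: they have to be found in the camera images.
- level_center (a point): Centre of the loose blue box spirit level (120 mm long, 24 mm wide, 40 mm high, about 0.2 kg, silver top, black end caps), 20 mm above its underside. x is its length, y its width, z up. It can be gripped across its 24 mm width at the middle. The green vial with two black lines is in the middle of its top.
- level: The same spirit level; origin at the centre of its underside, axes as for its centre.
- bubble (a joint): Position of the pale bubble (15.6 mm long) along the level's own x, in m: 0 centred, positive toward the level's +x end. It floats to the higher end, 4 mm per 0.01 rad of slope, up to 15 mm either way, and takes about 1 s to settle. The two black lines (1.6 mm thick) stand 10.8 mm either side of 0, so the bubble is between them within about 2 mm of 0.
- deck_spot (a point): Middle of the black rubber strip (136 x 44 mm) on the silver deck, at its surface: the level goes here, its length along y. The frame turns with the deck: y is the deck's length, toward its hinge; z is its normal. The hinge axis is 85 mm from here at +y, the knob's axis 135 mm at -y.
- deck: The hinged deck, 262 x 78 mm; origin on the hinge axis, at its underside; axes as for its strip. A spring lifts the knob end: left alone the deck slopes up toward the knob by 0.06 rad (knob about 13 mm higher than when level). Bringing it down takes about 5 N at the knob, nearly constant, until the foot meets its pad.
- knob_grip (a point): On the axis of the red knob, 20 mm above its steel flange: a good height to grip, at any yaw. Knob: 36 mm diameter, 37 mm high above the flange, top 17 mm above this point; flange 58 mm diameter, 5 mm thick, its top 13 mm above the deck. Fingertips may push down on the flange. z is the knob's axis.
- knob: The red knob with its flange; origin at the underside of the flange.
- knob_turn (a joint): Turn of the knob in rad, -1.7 to 1.7; grows clockwise seen from above. The knob keeps its height on the deck; turning it clockwise drives the foot out below, 6 mm per rad, so the knob end of the seated deck rises (0.027 rad of slope per rad). Less than 1.4 rad of turn is needed, either way. It stays where it is left.
- foot: Black rubber foot (ball, 9 mm radius) under the knob. It has about 0.2 mm of give per newton, so more push lowers the knob end slightly. Origin at the ball's centre.
- pad_thick: Gold foot pad, 40 mm diameter, 18.4 mm thick, fixed on the stand; origin at its underside. One of the two pads lies under the foot, the other is parked on the stand's ear; which is which varies. With this one the foot needs to be shorter.
- pad_thin: Blue foot pad, 40 mm diameter, 7.6 mm thick, fixed on the stand; origin at its underside. With this one the foot needs to be longer.
- stapler: Small blue and black stapler, 30 x 120 x 30 mm, origin at its underside; leave it alone.
- beaker: Clear beaker, 90 mm wide, about 105 mm high, origin at its underside; leave it alone.
- vial_red: Red-capped glass vial, 28 mm wide, 58 mm high, origin at its underside; leave it alone.

How it is judged (in metres and radians):
On the way, in this order (a step that is already met when the one before it is completed fails the run):
1. the level stands on the rubber strip, lengthwise, let go (horizontal distance between level_center and deck_spot below 0.03 m and z of level_center in the frame of deck_spot between 0.014 and 0.026 m and angle between the x axis of level_center and the y axis of deck_spot, either way round below 0.2 rad and contact force between level and deck above 0.5 N and contact force between each of the arm, the fingers and level below 0.1 N), for 0.2 s.
2. the knob is gripped and pressed down so that the foot sits on its pad ((contact force between foot and pad_thick above 1.5 N or contact force between foot and pad_thin above 1.5 N) and contact force between the fingers and knob above 2 N), for 0.2 s.
At the end, for the whole second after the job is handed in: The level stands untouched on the deck, within 30 mm of the strip's middle and 0.2 rad of the deck's length; the bubble is within 3 mm of centre and the deck within 0.011 rad of level; the fingers still hold the knob and press it so that the foot bears on its pad with more than 1.5 N (all of step 1 and all of step 2 and value of joint bubble between -0.003 and 0.003 m and angle between deck_spot's own z axis and vertical below 0.011 rad); the arm keeps its last pose, push and grip.
It fails at once if the stapler was moved more than 30 mm (distance of stapler from where it was at the start of the episode above 0.03 m).
It fails at once if the beaker was moved more than 30 mm (distance of beaker from where it was at the start of the episode above 0.03 m).
It fails at once if the vial was moved more than 30 mm (distance of vial_red from where it was at the start of the episode above 0.03 m).
It also fails if it takes over 58 s, if anything falls off the work surface, if the arm or the gripper's body presses on something with over 40 N, if the wrist force passes 120 N, or if a joint passes its speed limit or range.

## Working session

There is one attempt and no reset: what is moved stays moved. The work goes in short steps, each a Python script; the robot and the scene stay as the last script left them, time stands still between calls to the robot, and variables do not carry over. Pictures are saved under pics/ and viewed, at most 10 in all, crops included, and the job is handed in when it is done.

```bash
ls; mkdir -p pics; cat > h.py <<'E'
import numpy as np, cv2
from workcell import arm, read_camera
def cam(n,save=None):
    c=read_camera(n)
    if save: cv2.imwrite('pics/'+save,c['color'][:,:,::-1])
    return c
def K(c):
    f=210/np.tan(np.radians(c['fov_y'])/2)
    return np.array([[f,0,c['cx']],[0,f,c['cy']],[0,0,1.]])
def ray(c,uv):
    R=cv2.Rodrigues(np.array(c['rvec'],float))[0]; t=np.array(c['tvec'],float).ravel()
    d=R.T@np.linalg.inv(K(c))@[uv[0],uv[1],1]
    return -R.T@t,d/np.linalg.norm(d)
def onz(c,uv,z):
    o,d=ray(c,uv); return o+d*(z-o[2])/d[2]
def proj(c,p):
    return cv2.projectPoints(np.array(p,float).reshape(-1,3),np.array(c['rvec'],float),np.array(c['tvec'],float),K(c),None)[0].reshape(-1,2)
def tri(c1,u1,c2,u2):
    o1,d1=ray(c1,u1);o2,d2=ray(c2,u2)
    s=np.linalg.lstsq(np.c_[d1,-d2],o2-o1,rcond=None)[0]
    a=o1+d1*s[0];b=o2+d2*s[1]; return (a+b)/2,np.linalg.norm(a-b)
def down(yaw): # tool y axis at yaw (deg) in world
    a=np.radians(yaw); y=np.array([np.cos(a),np.sin(a),0]); z=np.array([0,0,-1.]); return np.c_[np.cross(y,z),y,z]
E
python3 - <<'E'
from h import *
a=cam('scene');b=cam('side');w=cam('wrist')
im=np.vstack([np.hstack([a['color'],b['color']])])[:,:,::-1]
cv2.imwrite('pics/a.png',a['color'][:,:,::-1]);cv2.imwrite('pics/b.png',b['color'][:,:,::-1]);cv2.imwrite('pics/w.png',w['color'][:,:,::-1])
for c in(a,b,w): print(ray(c,(280,210)),c['fov_y'],c['cx'],c['cy'])
o=arm.observe();print(o)
E
```

```text
pics
(array([-0.21312002, -0.73085156,  0.83402068]), array([ 0.60190481,  0.55527532, -0.5739163 ])) 47.366688247084795 284.89373308894403 203.31693032083734
(array([-0.03688877, -0.12317138,  1.17816838]), array([ 0.48480372,  0.08893364, -0.87008974])) 56.88238921000243 281.82269275135906 210.2487507379185
(array([0.2152502 , 0.64439544, 0.37292969]), array([ 0.28983466, -0.14888338, -0.94542562])) 69.43051267910722 282.2804595383357 209.20579686740527
{'t': 0.15, 'q': array([ 5.57511674e+01,  1.64447290e+01,  9.04052633e+01,  1.43904898e-03,
        7.32566974e+01, -8.59462398e+00]), 'dq': array([ 0.01305878, -0.26367222, -0.16338252,  0.04081995, -0.03628623,
       -0.0204487 ]), 'effort': array([ 1.84514038e-04, -4.06603360e+01, -2.93139964e+01, -1.71014999e-04,
        3.98937555e-03, -7.61572949e-06]), 'ee_pos': array([0.29191117, 0.60804436, 0.23021433]), 'orientation': array([[-9.01420015e-01,  4.32944358e-01, -1.06784037e-03],
       [ 4.32945569e-01,  9.01418774e-01, -1.52566628e-03],
       [ 3.02042753e-04, -1.83758288e-03, -9.99998266e-01]]), 'ft_force': array([-0.10985225,  0.29018027,  0.17900616]), 'moment': array([-0.0325571 , -0.02976688, -0.02088204]), 'grip_force': 0.0, 'grip_width': 0.08501485753907344}
```

View pics/a.png

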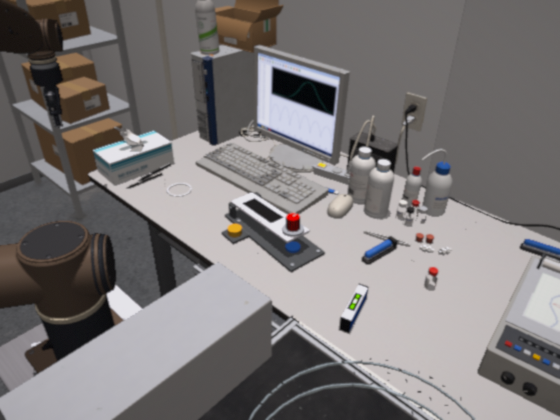

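View pics/b.png

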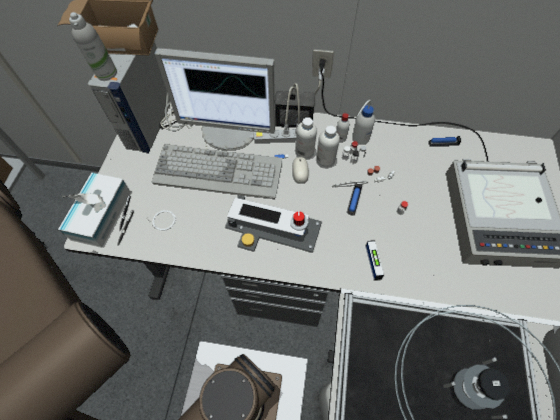

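The scene view shows the level near (353,306), and the stand has its knob at (293,222) and strip at about (262,208). In the side view these are at (375,258), (299,217) and (260,213). The blue pad is under the foot and the gold one is parked at (248,239). Next I'll triangulate.

```bash
python3 - <<'E'
from h import *
a=cam('scene');b=cam('side')
def comps(c,lo,hi,box,lo2=None):
    x0,y0,x1,y1=box
    hsv=cv2.cvtColor(c['color'],cv2.COLOR_RGB2HSV)
    m=cv2.inRange(hsv,lo,hi); k=np.zeros_like(m);k[y0:y1,x0:x1]=m[y0:y1,x0:x1]
    n,l,s,ce=cv2.connectedComponentsWithStats(k)
    return l,[(i,s[i,4],ce[i].round(1),s[i,:4]) for i in range(1,n) if s[i,4]>8]
A=(330,275,380,335);B=(360,235,390,285)
for nm,c,box in(('sc',a,A),('si',b,B)):
    print(nm,'green',comps(c,(35,80,60),(85,255,255),box)[1])
for nm,c,box in(('sc',a,(230,190,320,270)),('si',b,(220,190,325,255))):
    print(nm,'red',comps(c,(0,130,80),(8,255,255),box)[1])
    print(nm,'gold',comps(c,(12,120,80),(30,255,255),box)[1])
    l,q=comps(c,(0,0,0),(180,255,45),box)
    for i,ar,ce,_ in q:
        if ar>150: print(nm,'dark',ar,ce,cv2.minAreaRect(np.argwhere(l==i)[:,::-1].astype(np.float32)))
for nm,c,box in(('a',a,(220,185,380,335)),('b',b,(215,190,395,290))):
    x0,y0,x1,y1=box;cr=c['color'][y0:y1,x0:x1,::-1]
    cv2.imwrite(f'pics/c{nm}.png',cv2.resize(cr,None,fx=4,fy=4,interpolation=cv2.INTER_CUBIC))
# level: green vial top z=.04
E
```

```text
sc green [(1, np.int32(26), array([356.8, 296.5]), array([354, 294,   6,   6], dtype=int32)), (2, np.int32(34), array([352.1, 305.5]), array([349, 302,   7,   8], dtype=int32))]
si green [(1, np.int32(20), array([374.4, 252.6]), array([373, 250,   4,   6], dtype=int32)), (2, np.int32(21), array([376.4, 261.6]), array([375, 259,   4,   6], dtype=int32))]
sc red [(1, np.int32(100), array([292.7, 217.2]), array([287, 213,  13,  11], dtype=int32))]
sc gold [(1, np.int32(146), array([235.2, 229.6]), array([230, 223,  12,  14], dtype=int32))]
sc dark 260 [262.6 210.2] ((262.3507995605469, 210.2288055419922), (35.28889846801758, 8.521778106689453), 33.11134338378906)
si red [(1, np.int32(75), array([298.5, 216.4]), array([294, 212,  10,   9], dtype=int32))]
si gold [(1, np.int32(113), array([247.6, 239.1]), array([242, 234,  12,  11], dtype=int32))]
si dark 393 [260.  213.1] ((259.7647399902344, 212.94122314453125), (38.32062911987305, 10.186494827270508), 14.03624439239502)
```

View pics/cb.png

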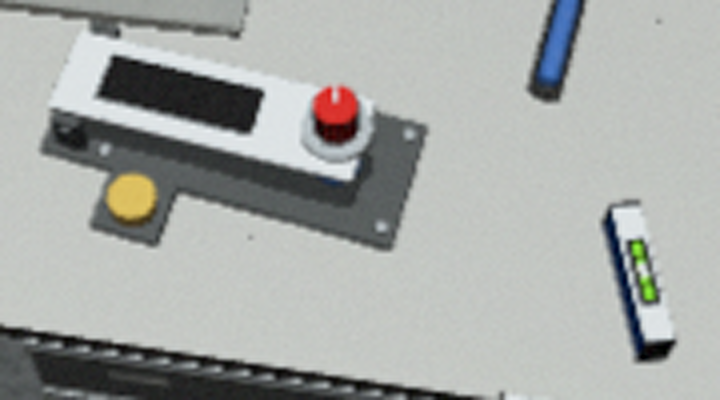

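The side crop shows the strip, the knob with a white index mark on top, the blue pad under the foot, and the level lying clear of other objects. The level's vial is at about (375.4,257.1).

```bash
python3 - <<'E'
from h import *
a=cam('scene');b=cam('side')
for n,u,v in(('lev',(354.4,301),(375.4,257.1)),('g1',(356.8,296.5),(374.4,252.6)),('g2',(352.1,305.5),(376.4,261.6)),('strip',(262.4,210.2),(259.9,213)),('gold',(235.2,229.6),(247.6,239.1)),('knobtop',(292.7,216.3),(298.5,216.4))):
    print(n,tri(a,u,b,v))
L1=onz(b,(215+625/4,190+206/4),.04);L2=onz(b,(215+655/4,190+342/4),.04);print('level ends',L1,L2,np.linalg.norm(L1-L2))
s=[onz(b,(215+x/4,190+y/4),.085) for x,y in((108,57),(263,91),(250,132),(98,97))];print(np.round(s,4), [np.linalg.norm(s[i]-s[(i+1)%4]) for i in range(4)])
E
```

```text
lev (array([ 0.47483901, -0.33107055,  0.03978509]), np.float64(0.0001564369117134933))
g1 (array([ 0.48936662, -0.32718214,  0.04076029]), np.float64(0.0002272947146294754))
g2 (array([ 0.46060905, -0.33499862,  0.0387989 ]), np.float64(0.00036706918193060283))
strip (array([0.56605178, 0.05534869, 0.05748349]), np.float64(0.00021593407382470108))
gold (array([0.48509072, 0.08336429, 0.01775961]), np.float64(0.0014462472474160782))
knobtop (array([ 0.54411759, -0.07566709,  0.11269064]), np.float64(0.002465593006623078))
level ends [ 0.52693099 -0.31567953  0.04      ] [ 0.41509104 -0.34354539  0.04      ] 0.115259187795079
[[ 0.5746  0.1149  0.085 ]
 [ 0.5625 -0.0155  0.085 ]
 [ 0.5241 -0.0111  0.085 ]
 [ 0.5368  0.1151  0.085 ]] [np.float64(0.13087236209414005), np.float64(0.038658293829513975), np.float64(0.12687881585726132), np.float64(0.03783692539076438)]
```

Triangulated heights match what they should be: 0.040 for the level top, 0.0185 for gold and about 0.112 for the knob top. Next I'll check IK for the planned poses and look from above the level.

```bash
python3 - <<'E'
from h import *
for y in(104,-76): print(y,np.round(arm.solve_ik([.475,-.331,.2],down(y)),0))
for y in(174,-6): print(y,np.round(arm.solve_ik([.566,.055,.2],down(y)),0))
for y in(174,-6,84,-96,0,-90): print('k',y,np.round(arm.solve_ik([.544,-.0757,.2],down(y)),0))
arm.move_ptp([.475,-.331,.20],down(104))
w=cam('wrist','w1.png');print(arm.observe()['t'],ray(w,(280,210)),proj(w,[.475,-.331,.04]))
E
```

```text
104 [ -45.    6.  106.   -0.   68. -149.]
-76 [-45.   6. 106.  -0.  68.  31.]AttributeError: 'NoneType' object has no attribute 'rint'

The above exception was the direct cause of the following exception:

Traceback (most recent call last):
TypeError: loop of ufunc does not support argument 0 of type NoneType which has no callable rint method
```

```bash
python3 - <<'E'
from h import *
for p in([.566,.055,.2],[.544,-.0757,.2]):
    print([(y,arm.solve_ik(p,down(y)).round()[[0,5]].tolist()) for y in range(-180,180,20) if arm.solve_ik(p,down(y)) is not None])
arm.move_ptp([.475,-.331,.20],down(-76))
w=cam('wrist','w1.png');print(arm.observe()['t'],ray(w,(280,210)),proj(w,[.475,-.331,.04]))
E
```

```text
[(-160, [-5.0, 155.0]), (-140, [-5.0, 135.0]), (-120, [-5.0, 115.0]), (-100, [-5.0, 95.0]), (-80, [-5.0, 75.0]), (-60, [-5.0, 55.0]), (-40, [-5.0, 35.0]), (-20, [-5.0, 15.0]), (0, [-5.0, -5.0]), (20, [-5.0, -25.0]), (40, [-5.0, -45.0]), (60, [-5.0, -65.0]), (80, [-5.0, -85.0]), (100, [-5.0, -105.0]), (120, [-5.0, -125.0]), (140, [-5.0, -145.0])]
[(-180, [-19.0, 161.0]), (-160, [-19.0, 141.0]), (-140, [-19.0, 121.0]), (-120, [-19.0, 101.0]), (-100, [-19.0, 81.0]), (-80, [-19.0, 61.0]), (-60, [-19.0, 41.0]), (-40, [-19.0, 21.0]), (-20, [-19.0, 1.0]), (0, [-19.0, -19.0]), (20, [-19.0, -39.0]), (40, [-19.0, -59.0]), (60, [-19.0, -79.0]), (80, [-19.0, -99.0]), (100, [-19.0, -119.0]), (120, [-19.0, -139.0]), (140, [-19.0, -159.0])]
3.7417 (array([ 0.55452731, -0.31013343,  0.34288337]), array([-0.3172117 , -0.07119512, -0.94567859])) [[283.32264448 189.9775671 ]]
```

View pics/w1.png

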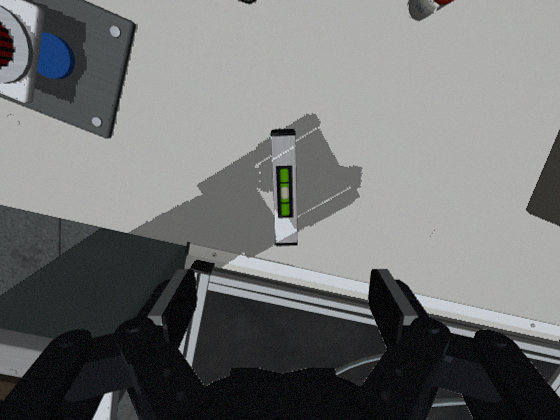

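The wrist view shows the level's ends at (284,130) and (287,244) and its vial at (285,190), 2 px from the prediction. The surroundings are clear, so I'll grasp it.

```bash
python3 - <<'E'
from h import *
w=cam('wrist')
p1=onz(w,(284,130),.04);p2=onz(w,(286.5,244),.04);v=onz(w,(285,190.5),.04);d=p1-p2
ang=np.degrees(np.arctan2(d[1],d[0]));print(p1,p2,v,np.linalg.norm(d),ang)
c=(v+(p1+p2)/2)/2
R=down(ang-90)
arm.move_ptp([c[0],c[1],.1],R); arm.servo_line([c[0],c[1],.010],feed=.1)
arm.set_gripper(0.01); o=arm.observe();print(o['grip_width'],o['grip_force'],o['ee_pos'],o['t'])
if o['grip_width']>.018:
    arm.servo_line([c[0],c[1],.21],feed=.15)
    # staging above/behind the strip for a look
    arm.move_ptp([.54,.05,.25],down(-6))
    o=arm.observe();print(o['grip_width'],o['t'],o['ft_force'])
    w=cam('wrist','w2.png');print(proj(w,[[.566,.055,.0575],[.544,-.0757,.112]]))
E
```

```text
[ 0.53344088 -0.31699297  0.04      ] [ 0.41630726 -0.34940098  0.04      ] [ 0.47485762 -0.3328511   0.04      ] 0.12153421826786917 15.465464762028082
0.02347299034280481 59.74636137485504 [ 0.47514593 -0.33329892  0.01040883] 5.9167
0.022947719312185717 8.85 [-0.21705171 -0.24297386 -1.52484168]
[[306.0044879  175.83938939]
 [299.3161789  305.18027754]]
```

View pics/w2.png

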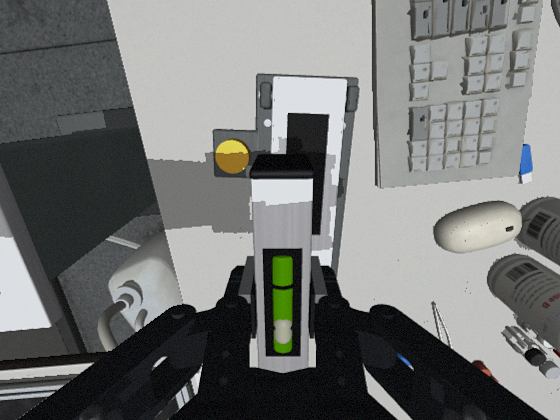

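The level is held, and the strip corners are at (289,113), (329,113) and (322,235), putting its centre at about (305,174) as predicted. I'll place it now, lowering until contact.

```bash
python3 - <<'E'
from h import *
w=cam('wrist')
tl,tr,br=[onz(w,u,z) for u,z in(((289,113),.0535),((329,113),.0535),((322,235),.0615))]
d=tr-br; ang=np.degrees(np.arctan2(d[1],d[0])); c=(tl+br)/2
print(tl,tr,br,np.linalg.norm(d),np.linalg.norm(tl-tr),ang,c)
R=down(ang-90)
arm.move_ptp([c[0],c[1],.12],R);arm.servo_line([c[0],c[1],.082],feed=.1)
arm.sleep(.3);f0=arm.observe()['ft_force'][2];z=.082
while z>.06:
    z-=.001; arm.servo_line([c[0],c[1],z],feed=.02); f=arm.observe()['ft_force'][2]-f0
    if f>2.5: break
print(z,f,f0,arm.observe()['t'])
cam('side','s3.png')
arm.set_gripper(.055)
arm.servo_line([c[0],c[1],.16],feed=.15)
arm.servo_line([c[0]-.01,c[1]-.07,.22],feed=.2)
w=cam('wrist','w3.png');o=arm.observe();print(o['t'],o['ft_force'],proj(w,[.544,-.0757,.112]))
E
```

```text
[0.55375172 0.12385876 0.0535    ] [0.59616641 0.11932367 0.0535    ] [ 0.57888867 -0.01768586  0.0615    ] 0.1383261819469702 0.04265645280493693 82.81259016088751 [0.5663202  0.05308645 0.0575    ]
0.073 5.823363053347123 -1.4448978120661518 12.625
14.4833 [-0.24188874 -0.6535301  -0.31183821] [[279.6179597  268.27189365]]
```

View pics/w3.png

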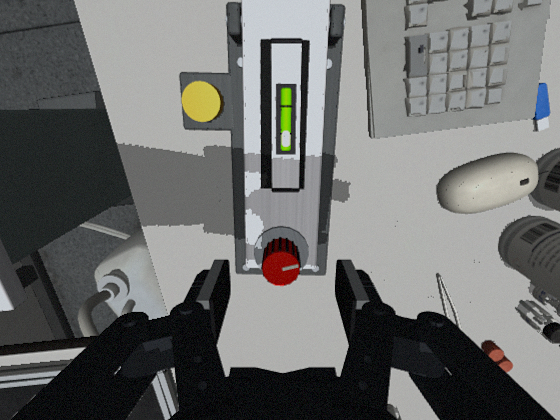

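The level sits on the strip, let go, with its bubble at the knob end (285,140). The knob top is at (281,268), as predicted. Next I'll grip the knob aligned with the tilted deck, then press it along the hinge arc.

```bash
cat >> h.py <<'E'
a_=np.radians(82.8); U=np.array([np.cos(a_),np.sin(a_),0]); Z=np.array([0,0,1.])
SPOT=np.array([.5663,.0531,.0575])
def Rs(s): return cv2.Rodrigues(np.cross(Z,U)*s)[0]
PIV=SPOT-Rs(.06)@(-.085*U+.01*Z)
def kp(s,h): return PIV+Rs(s)@(-.22*U+(.01+h)*Z)   # h above deck surface, on knob axis
def kR(s,yaw): return Rs(s)@down(yaw)
E
python3 - <<'E'
from h import *
w=cam('wrist');print(kp(.06,.05),proj(w,kp(.06,.05)),'seen 281,268',onz(w,(281,268),kp(.06,.05)[2]))
E
```

```text
[ 0.54978623 -0.07761991  0.11550517] [[286.47068209 272.04023868]] seen 281,268 [ 0.54531673 -0.07282231  0.11550517]
```

```bash
sed -i 's/radians(82.8)/radians(81.0)/; s/\[.5663,.0531,.0575\]/[.5658,.0555,.0575]/' h.py
python3 - <<'E'
from h import *
w=cam('wrist');print(kp(.06,.05),proj(w,kp(.06,.05)))
Y=33
arm.set_gripper(.085)
arm.move_ptp(kp(.06,.09),kR(.06,Y))
arm.sleep(.2);f0=arm.observe()['ft_force'].copy()
arm.servo_line(kp(.06,.018),feed=.1)
print('pre',arm.observe()['ft_force']-f0)
arm.set_gripper(.02);o=arm.observe();print(o['grip_width'],o['grip_force'],o['ft_force']-f0,o['t'],o['ee_pos']-kp(.06,.018))
if o['grip_width']>.03:
    s=.06
    while s>-.05:
        s-=.004; arm.servo_line(kp(s,.018),kR(s,Y),feed=.03); f=arm.observe()['ft_force']-f0
        print(round(s,3),f.round(1))
        if f[2]>11: break
    arm.sleep(1);o=arm.observe();print(s,o['ft_force']-f0,o['grip_width'],o['t'],o['ee_pos']-kp(s,.018))
    np.save('st.npy',np.r_[s,f0])
w=cam('wrist','w4.png')
E
```

```text
[ 0.54518837 -0.0746367   0.11550517] [[281.20410707 270.05563228]]
pre [ 0.34277864  0.4471257  -0.11244214]
0.03444506001538146 59.39373314380646 [-0.16952548  1.48721791  2.79735737] 17.3083 [3.82623368e-04 1.21078115e-05 6.78067341e-04]
0.056 [0.1 0.8 3.5]
0.052 [1.  1.4 2.9]
0.048 [0.5 0.6 3.4]
0.044 [1.2 1.1 3.7]
0.04 [2.3 2.2 4.3]
0.036 [2.5 1.3 5.5]
0.032 [3.1 2.1 5.1]
0.028 [3.7 1.4 5.4]
0.024 [4.3 1.  4.6]
0.02 [4.8 1.5 5.1]
0.016 [4.9 0.5 4.8]
0.012 [5.2 1.8 4.8]
0.008 [5.1 0.7 5. ]
0.004 [6.3 1.9 4.5]
-0.0 [5.1 1.5 5.1]
-0.004 [5.2 1.7 4.9]
-0.008 [5.2 1.7 5.3]
-0.012 [5.2 1.5 4.6]
-0.016 [5. 2. 5.]
-0.02 [5.2 1.3 5. ]
-0.024 [4.7 2.  5. ]
-0.028 [5.4 1.7 6.2]
-0.032 [5.1 1.8 5.5]
-0.036 [5.5 2.2 5.4]
-0.04 [4.5 1.7 7.6]
-0.044 [4.4 3.  9.5]
-0.048 [ 1.9  3.  11. ]
-0.04800000000000004 [ 2.45089824  2.41789461 12.61358456] 0.034501579265484236 25.0583 [0.0003697  0.00012445 0.00148676]
```

View pics/w4.png

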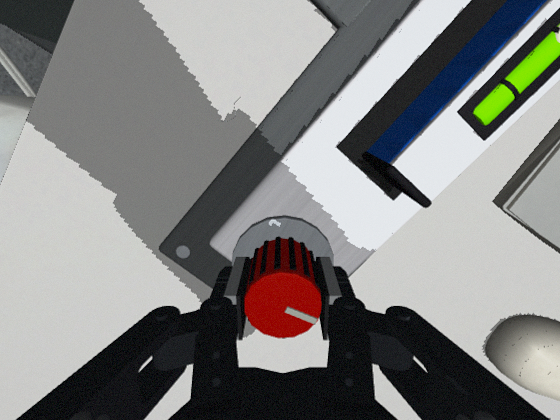

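The knob is gripped at 34.4 mm and pressed with about 12.6 N, so the foot is seated and the deck sits below level. The level's vial is at the upper right, around (515,80), with its bubble off the frame at the hinge end. I'll turn clockwise in steps, easing height with the measured force.

```bash
python3 - <<'E'
from h import *
st=np.load('st.npy');s,f0=st[0],st[1:];Y=33;th=0
for i in range(9):
    th+=.12; Y-=np.degrees(.12); s+=.12*.027
    arm.move_ptp(kp(s,.018),kR(s,Y)); o=arm.observe();f=o['ft_force']-f0
    print(round(th,2),round(s,4),f.round(1),round(o['moment'][2],2),round(o['t'],2))
    s+=np.clip((f[2]-12)*.0008,-.003,.003)
np.save('st.npy',np.r_[s,f0,Y,th])
w=cam('wrist','w5.png')
print(arm.observe()['grip_width'],proj(w,kp(s,.05)))
E
```

```text
0.12 -0.0448 [ 3.4  3.3 10.5] -0.01 25.36
0.24 -0.0427 [ 3.5  3.9 11.7] 0.02 25.61
0.36 -0.0397 [ 3.9  4.  10.9] -0.04 25.86
0.48 -0.0374 [ 3.6  4.9 11.1] -0.03 26.11
0.6 -0.0349 [ 4.2  4.5 11.9] -0.05 26.36
0.72 -0.0317 [ 4.3  4.6 10.8] 0.0 26.61
0.84 -0.0295 [ 5.2  4.7 11.4] -0.01 26.86
0.96 -0.0267 [ 6.5  3.9 10.6] -0.07 27.11
1.08 -0.0246 [ 5.5  4.7 11.1] 0.05 27.36
0.03434478454462851 [[282.28041682 305.84573898]]
```

View pics/w5.png

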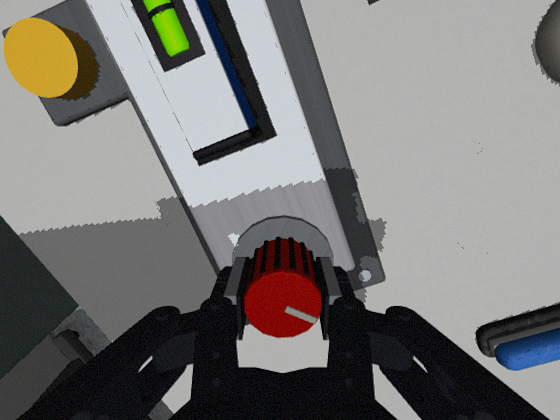

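The knob turned with the fingers: the white mark is unchanged in the gripper frame. The vial at (165,25) is cut off by the top edge, so I'll check the fixed cameras for the bubble.

```bash
python3 - <<'E'
from h import *
st=np.load('st.npy');s=st[0]
ims=[]
for n in('side','scene'):
    c=cam(n); u=proj(c,SPOT+[0,0,.036])[0].astype(int); print(n,u)
    ims.append(cv2.resize(c['color'][u[1]-18:u[1]+18,u[0]-25:u[0]+25,::-1],None,fx=8,fy=8,interpolation=cv2.INTER_NEAREST))
cv2.imwrite('pics/v6.png',np.hstack(ims)); print(arm.observe()['t'])
E
```

```text
side [259 207]
scene [262 199]
27.5083
```

View pics/v6.png

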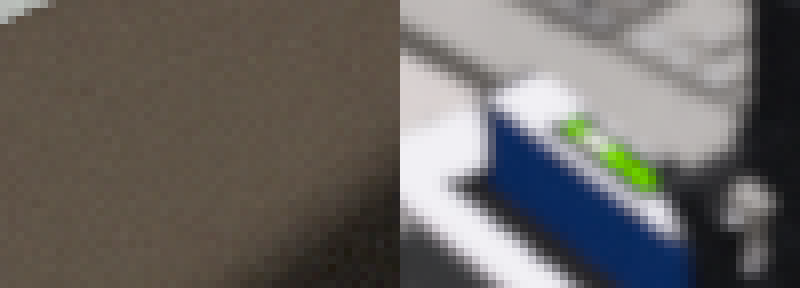

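The arm blocks the side camera. The scene crop does show the vial, with the pale bubble about 6 mm toward the hinge. I'll turn further and read the bubble from a saturation profile along the vial.

```bash
cat >> h.py <<'E'
def profile(s,n=4):
    ims=[];
    for _ in range(n): c=cam('scene'); ims.append(c['color'].astype(np.float32))
    im=np.mean(ims,0); sat=im[:,:,1]-im[:,:,2]   # green minus blue
    a=np.radians(82.8);d=np.array([np.cos(a),np.sin(a),0]);e=np.array([np.sin(a),-np.cos(a),0])
    ts=np.arange(-.04,.0401,.002);C=PIV+Rs(s)@(-.085*U+.050*Z)
    best=[]
    for off in np.arange(-.008,.0081,.001):
        P=np.array([C+Rs(s)@(t*d+off*e) for t in ts]);uv=proj(c,P).astype(np.float32)
        best.append(cv2.remap(sat,uv[:,0],uv[:,1],cv2.INTER_CUBIC).ravel())
    return ts,np.array(best)
def turn(dth,n,s,Y,f0,target=12):
    for i in range(n):
        Y-=np.degrees(dth/n); s+=dth/n*.027
        arm.move_ptp(kp(s,.018),kR(s,Y)); f=arm.observe()['ft_force']-f0
        s+=np.clip((f[2]-target)*.0008,-.003,.003)
    return s,Y,f
E
python3 - <<'E'
from h import *
st=np.load('st.npy');s,f0,Y,th=st[0],st[1:4],st[4],st[5]
np.set_printoptions(linewidth=220,suppress=True)
def show():
    ts,b=profile(s+.007); k=b.sum(1).argmax(); k=min(max(k,1),15);print('off row',k,arm.observe()['t'])
    print(np.c_[ts*1e3,b[k-1:k+2].mean(0)].round(0).astype(int).T)
show()
s,Y,f=turn(.3,3,s,Y,f0);th+=.3;arm.sleep(1.5);print(f,s);show()
np.save('st.npy',np.r_[s,f0,Y,th])
E
```

```text
off row 11 27.7083
[[-40 -38 -36 -34 -32 -30 -28 -26 -24 -22 -20 -18 -16 -14 -12 -10  -8  -6  -4  -2   0   2   4   6   8  10  12  14  16  18  20  22  24  26  28  30  32  34  36  38  40]
 [ -2  -3  -3  -3  -4  -4  -2   8  32  78 139 180 206 224 210 205 207 193 201 218 203 150 100  52  19   8  10  23  53  97 141 175 159 102  49  16  -1  -5  -5  -4  -4]]
[ 6.40089512  4.54201736 12.06308996] -0.017847519214052542
off row 11 30.1583
[[-40 -38 -36 -34 -32 -30 -28 -26 -24 -22 -20 -18 -16 -14 -12 -10  -8  -6  -4  -2   0   2   4   6   8  10  12  14  16  18  20  22  24  26  28  30  32  34  36  38  40]
 [ -3  -3  -4  -4  -4  -4  -2   3  26  76 137 195 218 216 207 209 189 174 171 142 103  67  41  21  13  13  19  42  91 151 198 207 170 112  58  18   0  -4  -4  -4  -4]]
```

The vial spans -21 to +26 mm, so its centre is at +2.4, and the bubble runs from 0 to 16, about 5.6 mm toward the hinge. I'll turn on with a little less push.

```bash
python3 - <<'E'
from h import *
st=np.load('st.npy');s,f0,Y,th=st[0],st[1:4],st[4],st[5]
def edges(ts,p):
    out=[]
    for i in range(len(p)-1):
        if (p[i]-100)*(p[i+1]-100)<0: out.append(round(1e3*(ts[i]+.002*(100-p[i])/(p[i+1]-p[i])),1))
    return out
def show():
    ts,b=profile(s+.007); k=min(max(b.sum(1).argmax(),1),15); o=arm.observe()
    print(round(o['t'],2),'row',k,edges(ts,b[k-1:k+2].mean(0)),(o['ft_force']-f0).round(1),round(s,4),round(o['moment'][2],2),'actual dz',(o['ee_pos']-kp(s,.018)).round(4))
for d in(.2,.2):
    s,Y,f=turn(d,2,s,Y,f0,10);th+=d;arm.sleep(1.2);show()
np.save('st.npy',np.r_[s,f0,Y,th])
E
```

```text
32.06 row 11 [np.float64(-21.9), np.float64(-2.9), np.float64(15.1), np.float64(26.8)] [ 6.6  3.9 10.2] -0.0115 -0.02 actual dz [ 0.0026 -0.0002  0.0026]
33.96 row 11 [np.float64(-22.6), np.float64(-5.8), np.float64(10.3), np.float64(27.1)] [ 7.6  2.9 10.7] -0.005 -0.05 actual dz [ 0.0028 -0.0005  0.0023]
```

```bash
python3 - <<'E'
from h import *
st=np.load('st.npy');s,f0=st[0],st[1:4]
arm.sleep(1.5)
for n in(4,4):
    ts,b=profile(s+.007,n);p=b[10:13].mean(0);o=arm.observe()
    print([round(1e3*(ts[i]+.002*(100-p[i])/(p[i+1]-p[i])),1) for i in range(40) if (p[i]-100)*(p[i+1]-100)<0],(o['ft_force']-f0).round(1),o['grip_force'],o['t']); arm.sleep(.5)
c=cam('scene');u=proj(c,SPOT+[0,0,.036])[0].astype(int)
a=cv2.resize(c['color'][u[1]-25:u[1]+25,u[0]-25:u[0]+40,::-1],None,fx=6,fy=6,interpolation=cv2.INTER_CUBIC)
w=cam('wrist')['color'][:,:,::-1];w=cv2.resize(w,(400,300));cv2.imwrite('pics/v7.png',np.hstack([a,w]))
E
```

```text
[np.float64(-22.6), np.float64(-5.8), np.float64(10.3), np.float64(27.1)] [ 6.8  3.5 10.9] 60.4212749004364 35.6583
[np.float64(-22.6), np.float64(-5.8), np.float64(10.3), np.float64(27.1)] [ 7.   2.6 10.2] 60.42142868041992 36.3583
```

View pics/v7.png

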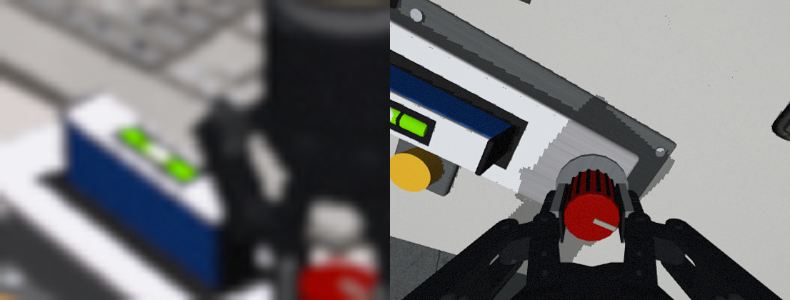

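The scene crop shows the bubble midway between equal green parts, 16.8 mm each side. It has settled and isn't moving, and the knob is still gripped with about 10.5 N of push. I'm handing in.

```bash
python3 -c "
from h import *
print(arm.close_job())"
```

```text
the job is handed in; nothing more can be done
None
```

I handed the job in with the level let go on the strip, the bubble reading centred, and the knob still gripped and pressed down with about 10.5 N; the hand-in call returned no verdict.

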